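# Scan the job card at the fixed scanner

## Task

Lift the yellow job card up and off its peg and stand it upright on the scanner station, inside the yellow outline and squarely facing the scanner, with its label towards the scanner's window; let go of it. Then squeeze the scanner's red trigger against its grip between the fingers, fully in, hold it for half a second, and release it so that it springs back. Leave the card standing there, leave the blue card hanging, and do not hit the signal tower or disturb the other things on the bench.

Things in the scene. Friction and masses are not known exactly. Their poses are not given: they have to be found in the camera images.
- card_yellow: Yellow job-card holder, loose, 0.16 kg, hung on either peg. Origin: centre of foot's underside; z up, y along width, paper label on its -x face. Foot 50 (x) x 90 (y) x 8 mm; board 12 thick, 90 wide, z 8 to 120, with a hanging hole 30 wide, z 80 to 120; above it a grip tab 46 (y) x 12 (x), z 120 to 160. The hole's top edge rests on the peg: foot 39 mm above the table.
- card_blue: The same holder in blue, hung on the other peg; to be left hanging.
- stand: Fixed hook stand, origin on the table. Base 12 mm thick, x -50 to 90, y -130 to 130. Crossbar (r 8) along y at x 50, z 155. Two pegs (r 4) at y -70 and 70 run from it to -x at z 155, with an upturned tip at x -45, top z 173. The cards hang at x -15, labels to -x. To come off, a card must rise 16 to 30 mm, then move 45 mm or more to the stand's -x.
- scanner: Fixed scanner station: base plate 170 (x) x 300 (y) x 8 mm, origin under its centre, with a pistol-shaped scanner clamped on its side, axis 90 mm above the table. Head 70 mm wide (x, centred on x 30), y -135 to 0, z 60 to 120, clamp behind it to x 74, z 125; it looks to the station's +y. Grip and trigger stick out to -x.
- window (a point): Centre of the scanner's window at the front of the head, 90 mm above the table; axes those of the station, the scanner looks to +y.
- bay (a point): Centre of the yellow outline (inside 100 mm in x by 80 in y) on the base plate's surface, 8 mm above the table, 85 mm before the window; axes those of the station. Properly placed, the card's +x points along this +y, so that its label (-x) faces the window.
- grip: The scanner's fixed grip: a level bar 24 mm thick (y), 34 mm high (z), running from its origin 105 mm to -x. Origin at its root by the head, on its centre line, 90 mm above the table; axes those of the station. Free space all round; the table's plate is 65 mm below it.
- trigger (a joint): The red trigger's hinge, rad: 0 sprung out, 0.30 fully squeezed (stop). Needs about 6 N at the pad. Upright hinge axis at x -15, y 21.5 mm from the grip's origin; a bar 78 mm long, 9 thick, 24 high, on the grip's +y side, standing out at 0.3 rad when released, parallel to the grip when squeezed.
- trigger_pad (a point): Middle of the trigger's outer face (which looks to +y), 45 mm from its hinge, 90 mm above the table; moves with the trigger. Here grip and trigger together measure about 52 mm across (y) released and 38 mm squeezed, counted from the grip's back face (y -12 mm in the grip's frame).
- tower: Fixed signal tower, between stand and scanner: base radius 40 mm, pole radius 8, lights of radius 21 from z 210 to 318 mm. Origin at its foot. Do not hit it.
- tray: White divided tray 150 x 90 x 30 mm, loose; origin under its centre.
- bottle: White bottle with blue cap, radius 28, 170 mm high, loose, behind the outline; origin under its centre.
- jar: Amber jar, radius 28, 75 mm high, loose, before the scanner station; origin under its centre.
- mug: Blue cup, radius 36, 85 mm high, loose, behind the scanner head; origin under its centre.
- driver: Orange screwdriver 160 mm long lying in front of the stand, loose, about 30 mm high; origin under its middle.
- bin: Yellow open bin 100 x 150 x 60 mm behind the stand, loose; origin under its centre.
There are look-alikes about, which are no part of the job. What is shaped like the card_yellow but green, orange or turquoise is not meant.

How it is judged:
On the way, in this order (a step that is already met when the one before it is completed fails the run):
1. the yellow card stands upright inside the outline, label to the window, and is let go (x of card_yellow in the frame of bay between -0.02 and 0.02 m and y of card_yellow in the frame of bay between -0.02 and 0.02 m and z of card_yellow in the frame of bay between -0.006 and 0.006 m and angle between card_yellow's own z axis and vertical below 0.1 rad and angle between the x axis of card_yellow and the y axis of bay, either way round below 0.26 rad and x of window in the frame of card_yellow below -0.03 m and contact force between the fingers and card_yellow below 0.2 N and linear speed of card_yellow below 0.02 m/s), for 0.2 s.
2. with the card standing there, the trigger is squeezed fully in, the fingers bearing on the grip too, for half a second (x of card_yellow in the frame of bay between -0.02 and 0.02 m and y of card_yellow in the frame of bay between -0.02 and 0.02 m and z of card_yellow in the frame of bay between -0.006 and 0.006 m and angle between card_yellow's own z axis and vertical below 0.1 rad and angle between the x axis of card_yellow and the y axis of bay, either way round below 0.26 rad and x of window in the frame of card_yellow below -0.03 m and value of joint trigger above 0.26 rad and contact force between the fingers and grip above 0.5 N), for 0.4 s.
3. the trigger is released and springs back (x of card_yellow in the frame of bay between -0.02 and 0.02 m and y of card_yellow in the frame of bay between -0.02 and 0.02 m and z of card_yellow in the frame of bay between -0.006 and 0.006 m and angle between card_yellow's own z axis and vertical below 0.1 rad and angle between the x axis of card_yellow and the y axis of bay, either way round below 0.26 rad and x of window in the frame of card_yellow below -0.03 m and value of joint trigger below 0.04 rad), for 0.2 s.
At the end, for the whole second after the job is handed in: Yellow card at rest, upright (0.1 rad) on the plate, within 20 mm of the outline's centre in x and y, square within 0.26 rad, label to the window; trigger back out (under 0.04 rad); blue card within 30 mm of where it hung, other loose things within 40 mm of their starts (all of step 3 and linear speed of card_yellow below 0.02 m/s and distance of card_blue from where it was at the start of the episode below 0.03 m and distance of each of tray, bottle, jar, mug, driver, bin from where it was at the start of the episode below 0.04 m); the robot touches nothing.
It fails at once if the blue card is taken down or pushed more than 40 mm (distance of card_blue from where it was at the start of the episode above 0.04 m).
It fails at once if the signal tower is hit (more than 5 N) (contact force between tower and anything else above 5 N).
It fails at once if the yellow card is tipped over or dropped flat (angle between card_yellow's own z axis and vertical above 0.8 rad).
It fails at once if a bystander is pushed more than 50 mm (distance of any of tray, bottle, jar, mug, driver, bin from where it was at the start of the episode above 0.05 m).
It fails at once if the bottle, jar or cup is tipped (angle between any of bottle, jar, mug's own z axis and vertical above 0.5 rad).
It also fails if it takes over 56 s, if anything falls off the work surface, if the arm or the gripper's body presses on something with over 40 N, if the wrist force passes 120 N, or if a joint passes its speed limit or range.

## Robot

A 7-joint arm with a two-finger parallel gripper is mounted at the origin on the work surface. World frame = base frame: x ahead of the robot, y to its left, z up, the work surface at z = 0. Lengths are in m, angles in rad, forces in N, time in s.
With the tool pointing down it reaches from about 0.4 to 0.9 m from the base axis. Payload 5.5 kg.
Tool frame: the origin (TCP) lies at the very end of the fingers, on their centre line; the grasp point (between the pads) lies 19 mm behind it; z points along the fingers, y is the direction in which the jaws open and shut (so a half turn about z gives the same grasp; the last joint's range is limited). The gripper opens to 85 mm and grips with 20 to 120 N. Pads are 22 mm wide; open, the fingers measure 114 mm over their backs; the gripper's body (76 mm by 85 mm) begins 54 mm behind the grasp point. The pads swing forward as they close: fully open they stand 13 mm farther back than shut.
Start: joints at [-0.922, 0.501, -0.427, 1.55, 0.221, 1.138, -0.21], TCP at [0.245, 0.602, 0.231] pointing down, gripper open.
Joint ranges: [-2.88, 2.88], [-0.31, 2.03], [-1.54, 1.56], [0.2, 2.42], [-1.41, 4.55], [0.19, 2.02], [-2.57, 2.57]. Speed limits (rad/s): [2.57, 2.57, 3.14, 3.14, 3.14, 3.14, 3.14].

## Interface

Orientations are given as a unit quaternion [x, y, z, w].
In Python, from station import read_state, grab_frame, camera_model, hand_in gives the robot as it stands.
- The arm moves only by the shell command python3 -m inch 'ROWS'. ROWS is JSON, a list of rows, each a list of 7 numbers: the turn, a rotation vector about the tool's x, y, z in degrees, then the shift along the tool's x, y, z in mm, then the opening, from 0 (shut) to 1 (fully open). In form: [[ax, ay, az, dx, dy, dz, jaw], ...]. A call has 1 to 20 rows; each row is the pose to reach, as a shift and turn from the pose measured when the call began, along the tool's axes at that moment; what a row does not reach only later rows make up. A row lasts 1/12 s, in which the tool goes at most 41.7 mm and 7.16 degrees, less where a joint would pass 70% of its speed; a pose out of reach is approached as far as the arm can. A call with a gripper value outside its range is refused whole. The fingers move at their own pace and stop on an object; the grip force is fixed at half the most. Time passes only in rows, so rows that repeat a pose let the fingers close. It gives the time, the measured TCP pose, the force and the opening at its end, in the units of the state.
- read_state(): the state, without advancing time (a new reading comes with each control period).
- grab_frame(name): name is "side" or "top"; returns (picture, depth): 384x512x3 uint8, red, green, blue; 384x512 float32, m along the optical axis (not along the pixel's ray), 0 where there is no reading.
- camera_model(name): a dict with "vertical_fov" (degrees; the focal length in pixels is half the picture's height over the tangent of half this angle, whatever the lens; pixels are square), "cx", "cy" (the principal point, pixels), "dist_coeffs" ([k1, k2, p1, p2, k3] as OpenCV has them; the pictures are not rectified), "origin" and "attitude" of the camera in the world. Camera axes: x right, y down, z forward; pixel columns grow to the right and rows downward; lengths in m; the calibration is good to about 2 mm. A picture is of the moment at which its call begins. camera_model takes no time and is no camera call.
- hand_in(): hands the job in, once; it reports no verdict.
The state is a dict: "t": time; "q": joint angles; "dq": joint speeds; "effort": joint torques, N m; "eef_pos": TCP position; "ee_rot": TCP orientation; "ft_force": force on the tool from outside, world axes, zero at the start; "torque": the same for the moment, N m; "finger_gap": opening from 0.0 (shut) to 1.0 (fully open).
Only numpy, scipy, OpenCV 4.12 (cv2) and the standard library are available. Lean on these libraries where they do the work, as an engineer would, in place of code of your own. Each camera call takes 0.05 s, during which the arm holds its last target. There are 200 camera calls.

## Working session

There is one attempt and no reset: what is moved stays moved. The work goes in short steps, Python scripts to look and compute and a shell command to move; the robot and the scene stay as the last step left them, time stands still between calls to the robot, and variables do not carry over. Pictures are saved under pics/ and viewed, about 8 in all and at most 12, crops included, and the job is handed in when it is done.

```bash
mkdir -p pics; ls
cat > h.py <<'E'
import numpy as np, cv2
from scipy.spatial.transform import Rotation as R
from station import read_state, grab_frame, camera_model, hand_in
def cam(n):
    m=camera_model(n); f=192/np.tan(np.radians(m["vertical_fov"])/2)
    K=np.array([[f,0,m["cx"]],[0,f,m["cy"]],[0,0,1.]])
    a=np.array(m["attitude"],float)
    A=R.from_quat(a).as_matrix() if a.size==4 else a.reshape(3,3)
    return K,np.array(m["dist_coeffs"],float),np.array(m["origin"]),A
def ray(n,uv):
    K,D,o,A=cam(n); p=cv2.undistortPoints(np.array(uv,float).reshape(-1,1,2),K,D)[:,0]
    return o,np.c_[p,np.ones(len(p))]@A.T   # depth-scaled rays
def plane(n,uv,z):
    o,d=ray(n,uv); return o+d*((z-o[2])/d[:,2])[:,None]
def pts(n,uv,dep):
    o,d=ray(n,uv); uv=np.array(uv,int).reshape(-1,2); return o+d*dep[uv[:,1],uv[:,0]][:,None]
def proj(n,P):
    K,D,o,A=cam(n); return cv2.projectPoints((np.array(P,float).reshape(-1,3)-o)@A,np.zeros(3),np.zeros(3),K,D)[0][:,0]
def cloud(n,dep):
    v,u=np.mgrid[0:384,0:512]; uv=np.c_[u.ravel(),v.ravel()]
    return pts(n,uv,dep).reshape(384,512,3)
E
python3 - <<'E'
from h import *
print(read_state())
for n in("side","top"):
    print(camera_model(n)); im,d=grab_frame(n); np.savez(f"pics/{n}0.npz",im=im,d=d)
    cv2.imwrite(f"pics/{n}0.png",im[...,::-1])
E
```

```text
pics
{'t': 0.0, 'q': array([-0.92181317,  0.50184395, -0.4267871 ,  1.55145047,  0.22078898,
        1.13829936, -0.21029307]), 'dq': array([ 0.00024216,  0.00114695, -0.00158531, -0.00083229,  0.00085853,
       -0.00150702, -0.00215138]), 'effort': array([ 8.81756241e-04, -5.69512439e+01, -5.81612527e+00, -2.80944264e+01,
        1.03883108e-02,  1.17749115e-02,  1.94396222e-05]), 'eef_pos': array([0.24436409, 0.60156789, 0.23026123]), 'ee_rot': array([ 1.91671227e-01,  9.81458707e-01, -9.47873171e-04, -2.22336226e-04]), 'ft_force': array([0.09547617, 0.26852947, 0.55452045]), 'torque': array([-0.02237848, -0.02390213,  0.01196926]), 'finger_gap': 1.0036233213098584}
{'vertical_fov': 56.250452064326375, 'cx': 252.652808095629, 'cy': 189.20584705473416, 'dist_coeffs': array([0.00700833, 0.        , 0.        , 0.        , 0.        ]), 'origin': array([ 0.33990497, -0.66613201,  0.74368479]), 'attitude': array([ 0.90544021, -0.11628404,  0.04069452, -0.40620192])}
{'vertical_fov': 50.9125024326002, 'cx': 254.56780209208537, 'cy': 190.79177562355855, 'dist_coeffs': array([-0.1257946,  0.       ,  0.       ,  0.       ,  0.       ]), 'origin': array([0.43746763, 0.06419367, 1.24443674]), 'attitude': array([ 0.71268614, -0.70091146,  0.01501748, -0.02400134])}
```

Run:
```python
import cv2,numpy as np
a=cv2.imread("pics/side0.png");b=cv2.imread("pics/top0.png")
cv2.imwrite("pics/s0b.png",cv2.resize(a,(800,600)));cv2.imwrite("pics/t0b.png",cv2.resize(b,(800,600)))
```

```text
(no output)
```

View pics/s0b.png

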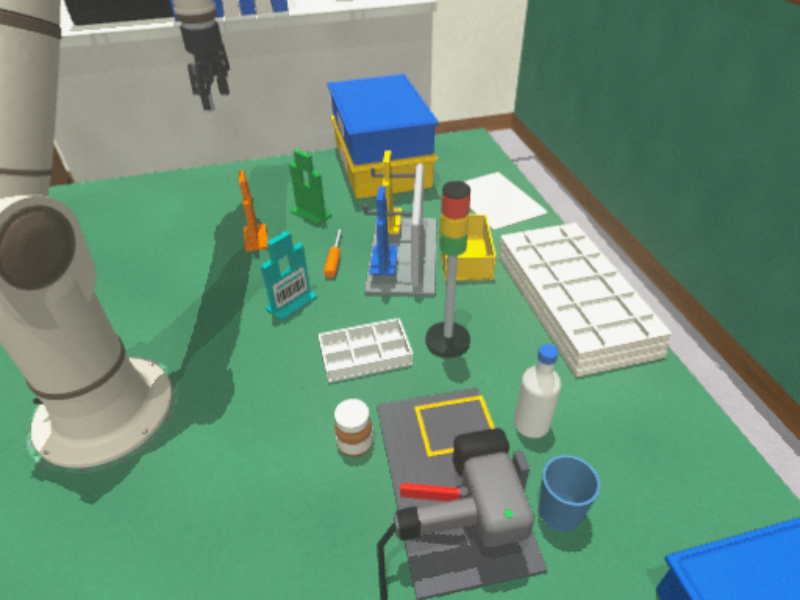

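View pics/t0b.png

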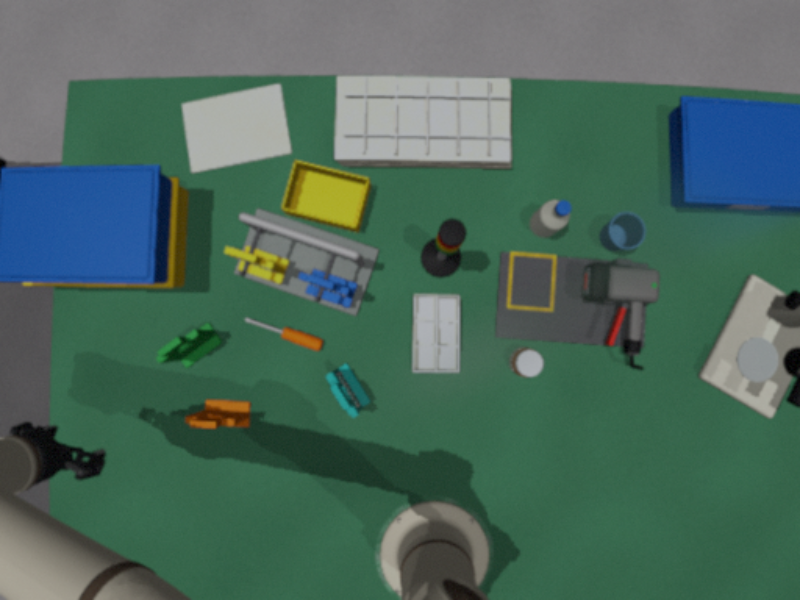

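The side view (800x600) shows the yellow card on the far peg at (390,195), the blue card at (382,240), the tower at (452,270) and the scanner at (490,500). The top view shows yellow at (257,263) and blue at (328,288), the outline at (532,282), the trigger at (617,326) and the grip at (636,325).

What could be mistaken for the yellow card, by pixel in the top view: the blue card (328,288), green (190,343), orange (218,413) and turquoise (348,390) holders, plus the yellow bin (327,195). I choose (257,263).

Run:
```python
from h import *
S={n:np.load(f"pics/{n}0.npz") for n in("side","top")}
C={n:cloud(n,S[n]["d"]) for n in S}
H={n:cv2.cvtColor(S[n]["im"],cv2.COLOR_RGB2HSV) for n in S}
def comp(n,lo,hi,box,zr=(-1,9)):
    m=cv2.inRange(H[n],lo,hi)>0; z=C[n][...,2]; x0,y0,x1,y1=[int(v*.64) for v in box]
    b=np.zeros_like(m);b[y0:y1,x0:x1]=1
    return m&b&(z>zr[0])&(z<zr[1])&(S[n]["d"]>0)
def desc(t,n,m):
    P=C[n][m]; uv=np.argwhere(m)[:,::-1]
    c,s,a=cv2.minAreaRect((P[:,:2]*1000).astype(np.float32))
    print(t,n,len(P),"zpct",np.percentile(P[:,2],[2,50,98]).round(3),"rect",np.round(c,1),np.round(s,1),round(a,1),"med",np.median(P[:,:2],0).round(4))
Y=((20,120,90),(35,255,255));B=((105,120,60),(125,255,255))
for n,by,bb in(("top",(215,235,295,290),(295,260,365,312)),("side",(375,145,405,240),(368,180,398,280))):
    for z in((.17,.25),(.03,.17)):
        desc("yel%s"%(z,),n,comp(n,*Y,by,z)); desc("blu%s"%(z,),n,comp(n,*B,bb,z))
# outline
for n,b in(("top",(500,245,565,320)),("side",(410,390,500,460))):
    m=comp(n,*Y,b)
    uv=np.argwhere(m)[:,::-1]; P=plane(n,uv,.008)
    print("outline",n,np.round(cv2.minAreaRect((P[:,:2]*1000).astype(np.float32)),1) if 0 else cv2.minAreaRect((P[:,:2]*1000).astype(np.float32)),"zdepth",np.median(C[n][m][:,2]))
# plate
z=C["top"][...,2]
# trigger red
R1=((0,150,90),(6,255,255))
for n,b in(("top",(600,295,640,355)),("side",(395,475,470,505))):
    desc("trig",n,comp(n,*R1,b))
# grip top: points z .1-.112 
P=C["top"].reshape(-1,3);print("P range")
for nm,b,zr in(("grip",(622,300,650,355),(.09,.115)),("head",(580,255,660,305),(.105,.135)),("bar",(235,205,365,262),(.145,.175)),("tower",(425,215,470,280),(.2,.33)),("plate",(495,250,600,345),(.003,.014)),("tray",(405,290,465,375),(.015,.04)),("jar",(510,345,550,380),(.05,.09)),("bottle",(530,195,575,240),(.08,.2))):
    m=comp("top",(0,0,0),(180,255,255),b,zr)
    if m.sum(): desc(nm,"top",m)
```

```text
yel(0.17, 0.25) top 83 zpct [0.175 0.197 0.201] rect [564.3 341. ] [47.  11.8] 76.2 med [0.5641 0.3398]
blu(0.17, 0.25) top 90 zpct [0.177 0.197 0.201] rect [521.9 208.6] [45.3 12.2] 71.4 med [0.5214 0.2079]
yel(0.03, 0.17) top 376 zpct [0.041 0.047 0.162] rect [565.4 341.6] [91.1 47.5] 71.9 med [0.5585 0.3322]
blu(0.03, 0.17) top 388 zpct [0.041 0.047 0.161] rect [522.3 209. ] [90.4 49.2] 72.6 med [0.5151 0.2006]
yel(0.17, 0.25) side 67 zpct [0.172 0.195 0.201] rect [562.2 336.6] [46.5 11.6] 70.5 med [0.5597 0.3222]
blu(0.17, 0.25) side 79 zpct [0.171 0.195 0.201] rect [519.3 205. ] [45.9 11.3] 72.3 med [0.5168 0.1904]
yel(0.03, 0.17) side 388 zpct [0.032 0.073 0.164] rect [564.2 365.2] [337.9  69.1] 73.8 med [0.5754 0.3558]
blu(0.03, 0.17) side 420 zpct [0.044 0.056 0.164] rect [520.  208.2] [97.1 49.6] 71.9 med [0.512  0.1821]
outline top ((544.454345703125, -182.02923583984375), (93.39212799072266, 113.20935821533203), 86.83841705322266) zdepth 0.0072620089707807756
outline side ((543.7799682617188, -181.36679077148438), (94.01864624023438, 114.67842102050781), 87.23358154296875)
[... 318 characters left out ...]
09 -0.3517]
head top 1023 zpct [0.106 0.116 0.124] rect [ 538.1 -333.4] [131.3  77. ] 84.3 med [ 0.5349 -0.3295]
bar top 548 zpct [0.154 0.16  0.165] rect [575.2 264.3] [223.1  79.5] 72.7 med [0.6007 0.2643]
tower top 345 zpct [0.22  0.318 0.322] rect [588.9  -2.1] [40.4 41. ] 45.2 med [5.842e-01 5.000e-04]
plate top 3130 zpct [0.003 0.007 0.012] rect [ 515.3 -214.4] [183.6 212. ] 0.7 med [ 0.5047 -0.2082]
tray top 352 zpct [0.018 0.028 0.033] rect [440.4   6.9] [148.   87.7] 0.9 med [0.4391 0.0077]
jar top 236 zpct [0.051 0.074 0.079] rect [ 385.6 -165.4] [47.9 46.4] 2.8 med [ 0.3861 -0.1646]
bottle top 354 zpct [0.085 0.117 0.172] rect [ 657.6 -203.4] [55.8 51.3] 41.4 med [ 0.6534 -0.198 ]
```

```bash
cat >> h.py <<'E'
def to(p,yaw):
    "delta for TCP at world p, tool down, tool-y (jaw) direction at world yaw deg"
    s=read_state(); T=R.from_quat(s["ee_rot"]); y=np.radians(yaw)
    Y=np.array([np.cos(y),np.sin(y),0]); Z=np.array([0,0,-1.]); G=R.from_matrix(np.c_[np.cross(Y,Z),Y,Z])
    ty=T.as_matrix()[:,1]
    print("t",round(s["t"],2),"pos",s["eef_pos"].round(4),"jawyaw",np.degrees(np.arctan2(ty[1],ty[0])).round(1),"q",s["q"].round(2),"F",s["ft_force"].round(1),"gap",round(s["finger_gap"],3))
    print("rotvec",(T.inv()*G).as_rotvec(degrees=True).round(1),"shift mm",(T.inv().apply(np.array(p)-s["eef_pos"])*1000).round(1))
E
python3 - <<'E'
from h import *
to([.5636,.34,.30],-107.6)
d=np.load("pics/top0.npz");im,dep=d["im"],d["d"];C=cloud("top",dep);Hs=cv2.cvtColor(im,cv2.COLOR_RGB2HSV)
def fit(P):
    return np.array(cv2.fitLine((P*1000).astype(np.float32),cv2.DIST_HUBER,0,.01,.01)).ravel().round(3)
# grip slices in world x : y extents of top-surface, non-red, z .095-.115
z=C[...,2];red=((Hs[...,0]<8)|(Hs[...,0]>172))&(Hs[...,1]>130)
for x in np.arange(.40,.51,.015):
    for nm,m in(("grip",~red),("red",red)):
        P=C[(z>.085)&(z<.116)&(abs(C[...,0]-x)<.0075)&(C[...,1]<-.27)&(C[...,1]>-.42)&m]
        if len(P): print(round(x,3),nm,len(P),"y",np.percentile(P[:,1],[0,5,50,95,100]).round(4),"z",np.median(P[:,2]).round(3))
# plate edges: bounding along lines, side x edges where plate (grey) at z~.008
m=(z<.016)&(z>0)&(Hs[...,1]<70)&(C[...,1]<-.09)&(C[...,1]>-.43)&(abs(C[...,0]-.5)<.12)
m=cv2.morphologyEx(m.astype(np.uint8),cv2.MORPH_OPEN,np.ones((3,3)))
P=C[m>0]
E1=[];E2=[]
for y in np.arange(-.40,-.12,.01):
    q=P[abs(P[:,1]-y)<.005]
    if len(q)>20: E1.append((q[:,0].min(),y));E2.append((q[:,0].max(),y))
print("plate near edge",fit(np.array(E1)),np.round(E1[::5],3).tolist());print("far",np.round(E2[::4],3).tolist())
print("plate ymax",P[:,1].max(),"xmin/max",P[:,0].min(),P[:,0].max())
cv2.imwrite("pics/crop1.png",cv2.resize(im[140:200,135:240,::-1],None,fx=6,fy=6,interpolation=cv2.INTER_CUBIC))
E
```

```text
t 0.1 pos [0.2444 0.6016 0.2304] jawyaw 67.9 q [-0.92  0.5  -0.43  1.55  0.22  1.14 -0.21] F [ 0.2 -0.3 -0.3] gap 0.999
rotvec [ -0.    0.2 175.5] shift mm [-394.2 -122.4  -69.4]
0.4 grip 26 y [-0.3636 -0.3615 -0.3547 -0.3436 -0.3431] z 0.1
0.415 grip 53 y [-0.3666 -0.3637 -0.3499 -0.3404 -0.3394] z 0.106
0.43 grip 54 y [-0.3669 -0.3656 -0.3519 -0.3409 -0.3077] z 0.105
0.43 red 25 y [-0.3189 -0.3178 -0.3117 -0.3071 -0.3065] z 0.099
0.445 grip 59 y [-0.3677 -0.3659 -0.3512 -0.3431 -0.3416] z 0.105
0.445 red 27 y [-0.3255 -0.3247 -0.3178 -0.3138 -0.3129] z 0.099
0.46 grip 49 y [-0.3685 -0.367  -0.3529 -0.3441 -0.343 ] z 0.105
0.46 red 24 y [-0.3295 -0.328  -0.3234 -0.319  -0.3182] z 0.099
0.475 grip 50 y [-0.3684 -0.3674 -0.3528 -0.3447 -0.3442] z 0.105
0.475 red 25 y [-0.337  -0.3357 -0.3292 -0.3249 -0.3245] z 0.099
0.49 grip 56 y [-0.3684 -0.3669 -0.3521 -0.3339 -0.3321] z 0.104
0.49 red 13 y [-0.3392 -0.3391 -0.3337 -0.3305 -0.3305] z 0.098
0.505 grip 157 y [-0.3938 -0.3842 -0.3413 -0.2762 -0.2702] z 0.11
plate near edge [ 6.0000e-02  9.9800e-01  4.2815e+02 -2.1900e+02] [[0.419, -0.36], [0.422, -0.31], [0.424, -0.26], [0.43, -0.21], [0.432, -0.16]]
far [[0.503, -0.36], [0.505, -0.32], [0.592, -0.28], [0.592, -0.24], [0.591, -0.2], [0.593, -0.16], [0.602, -0.12]]
plate ymax -0.11208304300309785 xmin/max 0.41904110113774046 0.6018510800534295
```

View pics/crop1.png

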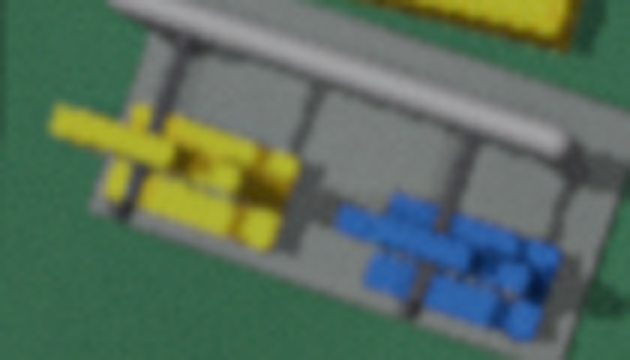

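The crop shows the yellow card on its peg: tab end at (60,120), foot around (210,190). Blue hangs beside it. The tab size (47x12 mm) and its top at z 0.2 match the description. Moving above it while turning the jaws.

```bash
python3 -m inch '[[0,0,7,-20,-6,-10,1],[0,0,14,-40,-12,-20,1],[0,0,21,-60,-18,-30,1],[0,0,28,-80,-25,-40,1],[0,0,35,-100,-31,-50,1],[0,0,42,-120,-37,-60,1],[0,0,49,-140,-43,-70,1],[0,0,56,-160,-50,-70,1],[0,0,63,-180,-56,-70,1],[0,0,70,-200,-62,-70,1],[0,0,77,-220,-68,-70,1],[0,0,84,-240,-74,-70,1],[0,0,91,-260,-80,-70,1],[0,0,98,-280,-87,-70,1],[0,0,105,-300,-93,-70,1],[0,0,112,-320,-99,-70,1],[0,0,119,-340,-105,-70,1],[0,0,126,-360,-112,-70,1],[0,0,133,-380,-118,-70,1],[0,0,140,-394,-122,-70,1]]'; python3 -c "
from h import *
to([.5636,.34,.30],-107.6)"
```

```text
t: 1.77
eef_pos: [0.565, 0.3382, 0.2999]
ee_rot: [0.988, 0.152, -0.001, 0.001]
ft_force: [0.3, 0.5, -0.4]
finger_gap: 0.999
t 1.77 pos [0.565  0.3382 0.2999] jawyaw -72.6 q [-0.68  0.43  0.15  1.46 -0.06  1.26 -1.8 ] F [ 0.3  0.5 -0.4] gap 0.999
rotvec [ 0.2  0.1 35. ] shift mm [-0.8 -2.2 -0.1]
```

```bash
python3 -m inch '[[0,0,7,-1,-2,-8,1],[0,0,14,-1,-2,-8,1],[0,0,21,-1,-2,-8,1],[0,0,28,-1,-2,-8,1],[0,0,35,-1,-2,-8,1],[0,0,35,-1,-2,-8,1],[0,0,35,-1,-2,-8,1]]'; python3 -c "
from h import *
to([.5636,.34,.168],-107.6)
im,d=grab_frame('side');cv2.imwrite('pics/s1.png',cv2.resize(im[60:220,180:340,::-1],(600,600),interpolation=cv2.INTER_CUBIC))"
```

```text
t: 2.35
eef_pos: [0.5632, 0.3398, 0.3074]
ee_rot: [0.989, -0.151, -0.0, 0.002]
ft_force: [-0.8, -0.2, -0.1]
finger_gap: 0.997
t 2.35 pos [0.5632 0.3398 0.3074] jawyaw -107.3 q [-0.77  0.43  0.26  1.45 -0.11  1.27 -2.37] F [-0.8 -0.2 -0.1] gap 0.997
rotvec [0.2 0.  0.3] shift mm [  0.4  -0.9 139.4]
```

View pics/s1.png

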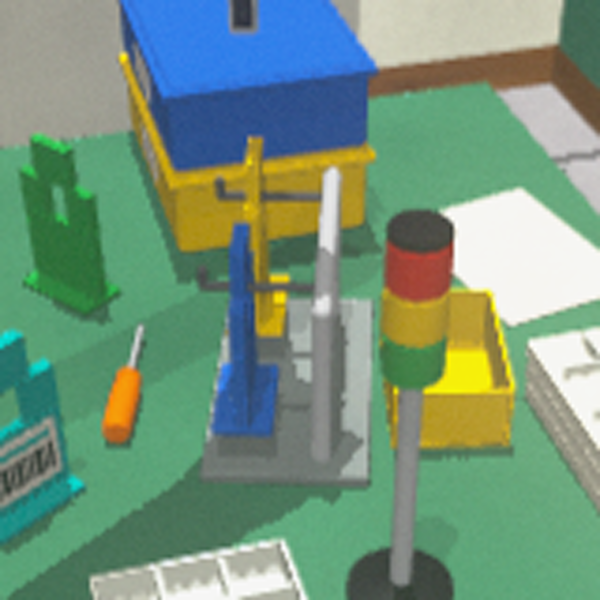

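The gripper tip shows at (243,10), above the yellow tab at (255,145). Descending, then closing.

```bash
python3 -m inch '[[0,0,0,0,-1,35,1],[0,0,0,0,-1,70,1],[0,0,0,0,-1,100,1],[0,0,0,0,-1,120,1],[0,0,0,0,-1,132,1],[0,0,0,0,-1,140,1],[0,0,0,0,-1,144,1],[0,0,0,0,-1,144,1],[0,0,0,0,-1,144,0],[0,0,0,0,-1,144,0],[0,0,0,0,-1,144,0],[0,0,0,0,-1,144,0],[0,0,0,0,-1,144,0],[0,0,0,0,-1,144,0],[0,0,0,0,-1,144,0],[0,0,0,0,-1,144,0]]'; python3 -c "
from h import *
to([.5636,.34,.168+.023],-107.6)"
```

```text
t: 3.73
eef_pos: [0.5641, 0.3409, 0.165]
ee_rot: [0.989, -0.151, 0.0, 0.001]
ft_force: [-0.8, 0.4, 5.5]
finger_gap: 0.528
t 3.73 pos [0.5641 0.3409 0.165 ] jawyaw -107.3 q [-0.75  0.55  0.24  1.6  -0.14  1.   -2.35] F [-0.8  0.4  5.5] gap 0.528
rotvec [ 0.1 -0.1  0.3] shift mm [ -0.2   1.1 -26. ]
```

```bash
python3 -m inch '[[0,0,0,0,0,-8,0],[0,0,0,0,0,-16,0],[0,0,0,0,0,-23,0],[0,0,0,0,0,-23,0],[0,0,0,0,0,-23,0]]'; python3 -c "
from h import *
to([.5636,.34,.168+.023],-107.6)
im,d=grab_frame('side');cv2.imwrite('pics/s2.png',cv2.resize(im[60:220,180:340,::-1],(600,600),interpolation=cv2.INTER_CUBIC))"
```

```text
t: 4.15
eef_pos: [0.5644, 0.3411, 0.1887]
ee_rot: [0.989, -0.151, 0.001, 0.001]
ft_force: [0.1, -0.5, -1.4]
finger_gap: 0.525
t 4.15 pos [0.5644 0.3411 0.1887] jawyaw -107.3 q [-0.76  0.53  0.24  1.58 -0.14  1.04 -2.35] F [ 0.1 -0.5 -1.4] gap 0.525
rotvec [ 0.  -0.1  0.3] shift mm [-0.4  1.3 -2.3]
```

View pics/s2.png

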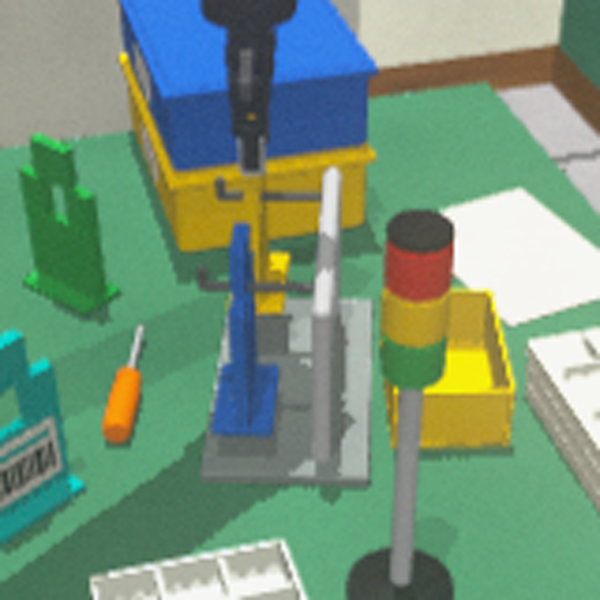

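The card is up about 24 mm (foot edge at (272,310)) and clear of the peg vertically, and the force of -1.4 N matches its weight. Next, straight out along the peg, then up.

```bash
python3 -m inch '[[0,0,0,-12,0,0,0],[0,0,0,-26,0,0,0],[0,0,0,-42,0,0,0],[0,0,0,-58,0,0,0],[0,0,0,-72,0,0,0],[0,0,0,-80,0,0,0],[0,0,0,-80,0,-15,0],[0,0,0,-80,0,-45,0],[0,0,0,-80,0,-80,0],[0,0,0,-80,0,-115,0],[0,0,0,-80,0,-145,0],[0,0,0,-80,0,-160,0],[0,0,0,-80,0,-160,0]]'; python3 -c "
from h import *
to([.40,.08,.345],-72)
to([.5441,-.1817,.345],-3)"
```

```text
t: 5.28
eef_pos: [0.489, 0.3664, 0.3529]
ee_rot: [0.989, -0.15, 0.003, -0.002]
ft_force: [0.7, 0.4, -1.9]
finger_gap: 0.526
t 5.28 pos [0.489  0.3664 0.3529] jawyaw -107.3 q [-0.89  0.31  0.26  1.52 -0.08  1.31 -2.49] F [ 0.7  0.4 -1.9] gap 0.526
rotvec [ -0.2  -0.4 -35.3] shift mm [  0.3 300.    6.3]
t 5.28 pos [0.489  0.3664 0.3529] jawyaw -107.3 q [-0.89  0.31  0.26  1.52 -0.08  1.31 -2.49] F [ 0.7  0.4 -1.9] gap 0.526
rotvec [ 1.000e-01 -5.000e-01 -1.043e+02] shift mm [215.7 506.9   6.3]
```

```bash
python3 -m inch '[[0,0,-3,1,15,0,0],[0,0,-7,3,35,0,0],[0,0,-12,6,62,0,0],[0,0,-17,8,90,0,0],[0,0,-23,10,119,0,0],[0,0,-29,13,148,0,0],[0,0,-35,16,177,0,0],[0,0,-41,18,206,0,0],[0,0,-47,21,235,0,0],[0,0,-53,23,264,0,0],[0,0,-59,26,293,0,0],[0,0,-65,28,322,0,0],[0,0,-71,38,351,0,0],[0,0,-77,46,380,0,0],[0,0,-83,55,408,0,0],[0,0,-89,64,435,0,0],[0,0,-95,72,463,0,0],[0,0,-100,80,488,0,0],[0,0,-104,85,507,0,0],[0,0,-104,87,513,0,0]]'; python3 -c "
from h import *
to([.5441,-.1817,.353],-3.4)"
```

```text
t: 6.95
eef_pos: [0.4179, -0.1522, 0.3494]
ee_rot: [0.728, 0.686, 0.003, 0.001]
ft_force: [-0.1, -0.2, -0.6]
finger_gap: 0.527
t 6.95 pos [ 0.4179 -0.1522  0.3494] jawyaw -3.4 q [-0.42 -0.04  0.7   1.91  0.02  1.26  0.21] F [-0.1 -0.2 -0.6] gap 0.527
rotvec [ 0.3 -0.2 -0. ] shift mm [-21.9 127.7  -3. ]
```

```bash
python3 -m inch '[[0,0,0,-2,15,0,0],[0,0,0,-6,40,0,0],[0,0,0,-11,65,0,0],[0,0,0,-15,90,0,0],[0,0,0,-19,112,0,0],[0,0,0,-22,125,0,0],[0,0,0,-22,128,20,0],[0,0,0,-22,128,50,0],[0,0,0,-22,128,85,0],[0,0,0,-22,128,115,0],[0,0,0,-22,128,140,0],[0,0,0,-22,128,155,0],[0,0,0,-22,128,155,0],[0,0,0,-22,128,155,0]]'
python3 - <<'E'
from h import *
to([.5441,-.1817,.136],-3.4)
Y=((20,110,80),(35,255,255))
for n in("side","top"):
    im,d=grab_frame(n);C=cloud(n,d);m=cv2.inRange(cv2.cvtColor(im,cv2.COLOR_RGB2HSV),*Y)>0
    near=m&(abs(C[...,0]-.544)<.09)&(abs(C[...,1]+.18)<.08)
    for z in((.03,.075),(.075,.2)):
        P=C[near&(C[...,2]>z[0])&(C[...,2]<z[1])]
        if len(P)>10:print(n,z,len(P),np.percentile(P,[2,50,98],0).round(4).tolist(),cv2.minAreaRect((P[:,:2]*1000).astype(np.float32)))
    u,v=proj(n,[.544,-.18,.1])[0].astype(int);print(u,v)
    cv2.imwrite(f"pics/{n}3.png",cv2.resize(im[max(v-75,0):v+75,max(u-75,0):u+75,::-1],(400,400),interpolation=cv2.INTER_CUBIC))
cv2.imwrite("pics/c3.png",np.hstack([cv2.imread("pics/side3.png"),cv2.imread("pics/top3.png")]))
E
```

```text
t: 8.12
eef_pos: [0.5442, -0.18, 0.1935]
ee_rot: [0.728, 0.685, 0.002, -0.001]
ft_force: [-0.7, 0.2, -1.1]
finger_gap: 0.525
t 8.12 pos [ 0.5442 -0.18    0.1935] jawyaw -3.5 q [-0.25  0.44  0.68  1.82 -0.33  1.    0.5 ] F [-0.7  0.2 -1.1] gap 0.525
rotvec [ 0.1 -0.2 -0.1] shift mm [-1.9 -0.1 57.5]
side (0.03, 0.075) 118 [[0.4984, -0.2076, 0.0698], [0.5428, -0.2018, 0.0738], [0.584, -0.1724, 0.075]] ((540.0844116210938, -194.47146606445312), (40.22133255004883, 94.1797103881836), 71.76065063476562)
side (0.075, 0.2) 1127 [[0.4987, -0.2031, 0.0753], [0.5392, -0.1862, 0.1471], [0.5865, -0.1748, 0.1965]] ((540.6298217773438, -189.3421630859375), (45.15852737426758, 94.76265716552734), 74.93912506103516)
293 246
top (0.03, 0.075) 90 [[0.5021, -0.1968, 0.0682], [0.5462, -0.1646, 0.0736], [0.5906, -0.1548, 0.0749]] ((541.8905029296875, -167.49220275878906), (97.28116607666016, 41.209110260009766), 15.256893157958984)
top (0.075, 0.2) 393 [[0.5019, -0.182, 0.0752], [0.5427, -0.1732, 0.1143], [0.588, -0.1571, 0.1891]] ((545.675048828125, -174.99766540527344), (41.62826919555664, 88.77626037597656), 89.48759460449219)
345 177
```

View pics/c3.png

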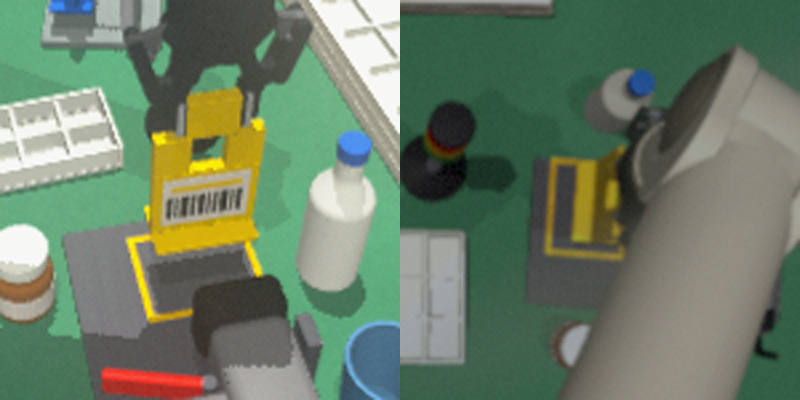

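The side view shows the label facing the scanner window and the card over the outline (lower front corner around (155,245), outline (130-265, 235-320)). The foot centre measures about (0.544,-0.181), against the bay at (0.544,-0.182). Lowering.

```bash
python3 -m inch '[[0,0,0,-2,0,18,0],[0,0,0,-2,0,36,0],[0,0,0,-2,0,48,0],[0,0,0,-2,0,54,0],[0,0,0,-2,0,57,0],[0,0,0,-2,0,57,0]]'; python3 -c "
from h import *
to([.5441,-.1817,.134],-3.4)"
```

```text
t: 8.72
eef_pos: [0.5462, -0.1829, 0.1389]
ee_rot: [0.728, 0.686, 0.003, 0.001]
ft_force: [-0.3, 0.7, 0.1]
finger_gap: 0.53
t 8.72 pos [ 0.5462 -0.1829  0.1389] jawyaw -3.4 q [-0.21  0.51  0.64  1.85 -0.39  0.9   0.55] F [-0.3  0.7  0.1] gap 0.53
rotvec [ 0.4 -0.2 -0. ] shift mm [ 1.1 -2.2  4.9]
```

```bash
python3 -m inch '[[0,0,0,1,-2,2,0],[0,0,0,1,-2,4,0],[0,0,0,1,-2,5,0],[0,0,0,1,-2,6,0],[0,0,0,1,-2,6,0]]'; python3 -c "
from h import *
to([.5441,-.1817,.134],-3.4)"
```

```text
t: 9.13
eef_pos: [0.5447, -0.1819, 0.1343]
ee_rot: [0.728, 0.686, 0.004, 0.001]
ft_force: [-2.2, 0.7, 7.6]
finger_gap: 0.527
t 9.13 pos [ 0.5447 -0.1819  0.1343] jawyaw -3.4 q [-0.21  0.52  0.64  1.86 -0.39  0.88  0.56] F [-2.2  0.7  7.6] gap 0.527
rotvec [ 0.4 -0.2 -0. ] shift mm [ 0.2 -0.6  0.3]
```

Contact at 7.6 N upward, so the foot is on the plate. I ease up 1 mm, open and retreat.

```bash
python3 -m inch '[[0,0,0,0,0,0,0.62],[0,0,0,0,0,0,0.75],[0,0,0,0,0,0,0.85],[0,0,0,0,0,0,0.9],[0,0,0,0,0,0,0.9],[0,0,0,0,0,0,0.9],[0,0,0,0,0,-15,0.9],[0,0,0,0,0,-40,0.9],[0,0,0,0,0,-70,0.9],[0,0,0,0,0,-105,0.9],[0,0,0,0,0,-130,0.9],[0,0,0,0,0,-140,0.9],[0,0,0,0,0,-140,0.9]]'
python3 - <<'E'
from h import *
to([.446,-.347,.274],86.6)
to([.446,-.347,.274],-93.4)
Y=((20,110,80),(35,255,255))
im,d=grab_frame("side");C=cloud("side",d);m=cv2.inRange(cv2.cvtColor(im,cv2.COLOR_RGB2HSV),*Y)>0
near=m&(abs(C[...,0]-.544)<.09)&(abs(C[...,1]+.18)<.08)
for z in((.012,.017),(.025,.125),(.13,.2)):
    P=C[near&(C[...,2]>z[0])&(C[...,2]<z[1])];print(z,len(P),np.percentile(P,[2,50,98],0).round(4).tolist())
cv2.imwrite("pics/s4.png",cv2.resize(im[150:384,200:434,::-1],(600,600),interpolation=cv2.INTER_CUBIC))
E
```

```text
t: 10.22
eef_pos: [0.5452, -0.183, 0.277]
ee_rot: [0.728, 0.685, 0.005, 0.003]
ft_force: [0.8, -0.6, -0.4]
finger_gap: 0.897
t 10.22 pos [ 0.5452 -0.183   0.277 ] jawyaw -3.5 q [-0.29  0.34  0.72  1.73 -0.26  1.15  0.45] F [ 0.8 -0.6 -0.4] gap 0.897
rotvec [  0.7   0.4 -90. ] shift mm [-169.6  -89.2    1.3]
t 10.22 pos [ 0.5452 -0.183   0.277 ] jawyaw -3.5 q [-0.29  0.34  0.72  1.73 -0.26  1.15  0.45] F [ 0.8 -0.6 -0.4] gap 0.897
rotvec [ 0.4 -0.7 89.9] shift mm [-169.6  -89.2    1.3]
(0.012, 0.017) 199 [[0.4993, -0.2064, 0.0125], [0.5373, -0.197, 0.0159], [0.5855, -0.1606, 0.0169]]
(0.025, 0.125) 563 [[0.4992, -0.1914, 0.027], [0.5415, -0.1871, 0.0899], [0.5871, -0.177, 0.1227]]
(0.13, 0.2) 343 [[0.5209, -0.1901, 0.1308], [0.543, -0.1872, 0.1555], [0.5662, -0.1764, 0.1698]]
```

View pics/s4.png

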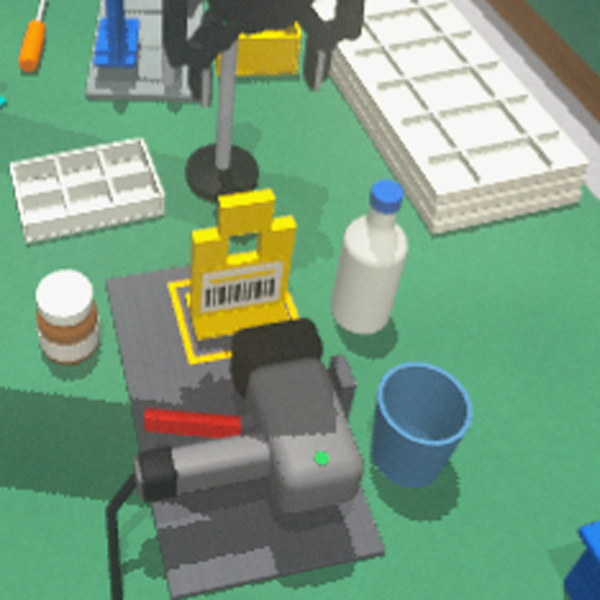

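The card stands inside the outline ((195-295, 195-340) in the crop), label to the window, with its centre at about (0.543,-0.181). The released trigger is at (190,422). On to the trigger.

```bash
python3 -m inch '[[0,0,7,-5,0,-5,1],[0,0,14,-15,-3,-5,1],[0,0,21,-30,-10,-5,1],[0,0,28,-46,-18,-5,1],[0,0,35,-62,-27,-5,1],[0,0,42,-78,-37,-5,1],[0,0,49,-94,-47,-5,1],[0,0,56,-110,-57,-5,1],[0,0,63,-126,-66,-5,1],[0,0,70,-142,-75,-5,1],[0,0,77,-155,-82,-5,1],[0,0,84,-164,-88,-5,1],[0,0,90,-166,-89,-5,1],[0,0,90,-166,-89,-5,1],[0,0,90,-166,-89,-5,1]]'
python3 - <<'E'
from h import *
to([.446,-.343,.072],-93.4)
im,d=grab_frame("side");H=cv2.cvtColor(im,cv2.COLOR_RGB2HSV);C=cloud("side",d)
m=(cv2.inRange(H,(0,150,90),(6,255,255))>0)&(abs(C[...,0]-.45)<.06)&(C[...,1]<-.28)&(C[...,2]>.097)
P=C[m];print(len(P),[ (x,np.percentile(P[abs(P[:,0]-x)<.006][:,1],[5,95]).round(4)) for x in(.435,.446,.457)])
E
```

```text
t: 11.52
eef_pos: [0.4446, -0.342, 0.2765]
ee_rot: [1.0, -0.029, 0.003, -0.002]
ft_force: [-0.1, -0.8, -0.2]
finger_gap: 0.998
t 11.52 pos [ 0.4446 -0.342   0.2765] jawyaw -93.3 q [-0.23  0.45  1.12  1.77 -0.44  1.2  -0.61] F [-0.1 -0.8 -0.2] gap 0.998
rotvec [-0.3 -0.3  0.1] shift mm [2.000e-01 1.800e+00 2.045e+02]
189 [(0.435, array([-0.3221, -0.3141])), (0.446, array([-0.3271, -0.3167])), (0.457, array([-0.3309, -0.3216]))]
```

```bash
python3 -m inch '[[0,0,0,0,1,25,1],[0,0,0,0,1,55,1],[0,0,0,0,1,85,1],[0,0,0,0,1,115,1],[0,0,0,0,1,140,1],[0,0,0,0,1,160,1],[0,0,0,0,1,178,1],[0,0,0,0,1,192,1],[0,0,0,0,1,202,1],[0,0,0,0,1,205,1],[0,0,0,0,1,205,1],[0,0,0,0,1,205,1]]'; python3 -c "
from h import *
to([.446,-.3485,.072],-93.4)
im,d=grab_frame('side');cv2.imwrite('pics/s5.png',cv2.resize(im[200:384,200:384,::-1],(600,600),interpolation=cv2.INTER_CUBIC))"
```

```text
t: 12.57
eef_pos: [0.4468, -0.3424, 0.0724]
ee_rot: [1.0, -0.028, 0.004, -0.002]
ft_force: [0.1, -0.4, 0.1]
finger_gap: 1.0
t 12.57 pos [ 0.4468 -0.3424  0.0724] jawyaw -93.2 q [-0.03  0.7   0.87  1.93 -0.72  0.86 -0.41] F [ 0.1 -0.4  0.1] gap 1.0
rotvec [-0.2 -0.4  0.2] shift mm [-0.5  6.2  0.4]
```

View pics/s5.png

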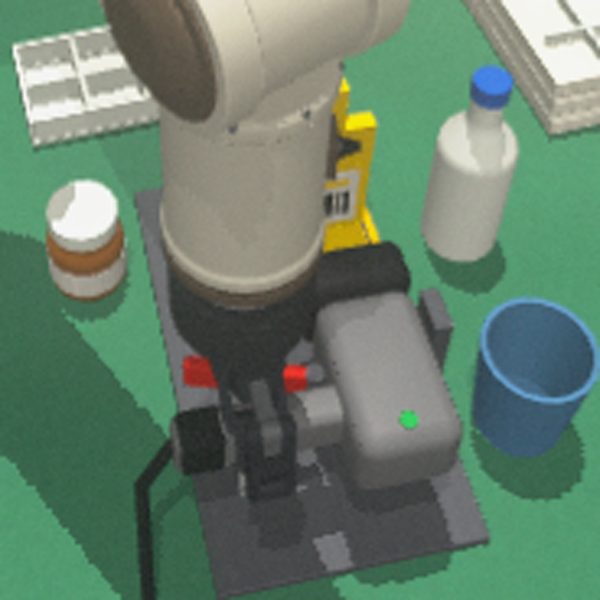

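The jaws straddle the grip (270,440) and trigger (red at (200,370) and (300,378)), with no contact force. Centring and squeezing.

```bash
python3 -m inch '[[0,0,0,0,3,0,1],[0,0,0,0,6,0,1],[0,0,0,0,6,0,0.7],[0,0,0,0,6,0,0.6],[0,0,0,0,6,0,0.5],[0,0,0,0,6,0,0.3],[0,0,0,0,6,0,0],[0,0,0,0,6,0,0],[0,0,0,0,6,0,0],[0,0,0,0,6,0,0],[0,0,0,0,6,0,0],[0,0,0,0,6,0,0]]'; python3 -c "
from h import *
to([.446,-.3485,.072],-93.4)
im,d=grab_frame('side');cv2.imwrite('pics/s6.png',cv2.resize(im[200:384,200:384,::-1],(600,600),interpolation=cv2.INTER_CUBIC))"
```

```text
t: 13.62
eef_pos: [0.4466, -0.3512, 0.0736]
ee_rot: [1.0, -0.028, 0.005, 0.001]
ft_force: [-1.9, -5.8, 2.0]
finger_gap: 0.417
t 13.62 pos [ 0.4466 -0.3512  0.0736] jawyaw -93.2 q [-0.02  0.7   0.87  1.92 -0.71  0.86 -0.4 ] F [-1.9 -5.8  2. ] gap 0.417
rotvec [ 0.  -0.5  0.2] shift mm [-0.8 -2.7  1.6]
```

View pics/s6.png

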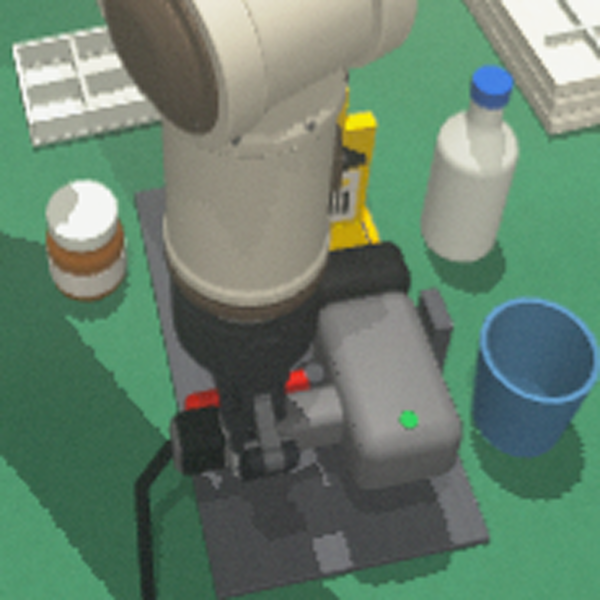

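The trigger now lies parallel to the grip (red line (190,402) to (305,380)), and a gap of 0.417, about 36 mm, fits fully squeezed. I hold it longer, then release.

```bash
python3 -m inch '[[0,0,0,0,0,0,0],[0,0,0,0,0,0,0],[0,0,0,0,0,0,0],[0,0,0,0,0,0,0],[0,0,0,0,0,0,0],[0,0,0,0,0,0,0],[0,0,0,0,0,0,0],[0,0,0,0,0,0,0],[0,0,0,0,0,0,0],[0,0,0,0,0,0,0]]'; python3 -c "
from h import *
to([.446,-.343,.072],-93.4)"
```

```text
t: 14.5
eef_pos: [0.4466, -0.3512, 0.0736]
ee_rot: [1.0, -0.028, 0.005, 0.001]
ft_force: [-0.3, -1.6, 0.7]
finger_gap: 0.42
t 14.5 pos [ 0.4466 -0.3512  0.0736] jawyaw -93.2 q [-0.02  0.7   0.87  1.92 -0.71  0.86 -0.4 ] F [-0.3 -1.6  0.7] gap 0.42
rotvec [ 0.  -0.5  0.2] shift mm [-1.1 -8.2  1.6]
```

```bash
python3 -m inch '[[0,0,0,0,0,0,1],[0,0,0,0,0,0,1],[0,0,0,0,0,0,1],[0,0,0,0,0,0,1],[0,0,0,0,-3,0,1],[0,0,0,0,-6,0,1],[0,0,0,0,-6,0,1],[0,0,0,0,-6,0,1],[0,0,0,0,-6,-15,1],[0,0,0,0,-6,-40,1],[0,0,0,0,-6,-70,1],[0,0,0,0,-6,-105,1],[0,0,0,0,-6,-140,1],[0,0,0,0,-6,-170,1],[0,0,0,0,-6,-195,1],[0,0,0,0,-6,-205,1],[0,0,0,0,-6,-205,1]]'; python3 -c "
from h import *
to([.446,-.343,.072],-93.4)"
```

```text
t: 15.92
eef_pos: [0.4458, -0.3465, 0.2819]
ee_rot: [1.0, -0.028, 0.007, 0.002]
ft_force: [-1.2, 0.5, -0.7]
finger_gap: 1.006
t 15.92 pos [ 0.4458 -0.3465  0.2819] jawyaw -93.2 q [-0.23  0.45  1.12  1.76 -0.44  1.2  -0.61] F [-1.2  0.5 -0.7] gap 1.006
rotvec [ 0.2 -0.8  0.2] shift mm [ -3.   -4.1 209.8]
```

Run:
```python
from h import *
Y=((20,110,80),(35,255,255))
im,d=grab_frame("side");C=cloud("side",d);H=cv2.cvtColor(im,cv2.COLOR_RGB2HSV)
near=(cv2.inRange(H,*Y)>0)&(abs(C[...,0]-.544)<.09)&(abs(C[...,1]+.18)<.08)
for z in((.012,.017),(.025,.125),(.13,.2)):
    P=C[near&(C[...,2]>z[0])&(C[...,2]<z[1])];print("card",z,len(P),np.percentile(P,[2,50,98],0).round(4).tolist())
m=(cv2.inRange(H,(0,150,90),(6,255,255))>0)&(abs(C[...,0]-.45)<.06)&(C[...,1]<-.28)&(C[...,2]>.097)
P=C[m];print("trig",len(P),[(x,np.percentile(P[abs(P[:,0]-x)<.006][:,1],[5,95]).round(4)) for x in(.435,.446,.457)])
o=np.load("pics/side0.npz");Co=cloud("side",o["d"])
for nm,c in(("blue",(382,240)),("tray",(365,350)),("bottle",(538,400)),("jar",(352,425)),("mug",(567,490)),("driver",(333,262)),("bin",(470,245))):
    u,v=int(c[0]*.64),int(c[1]*.64); a=o["im"][v-22:v+22,u-20:u+20].astype(int);b=im[v-22:v+22,u-20:u+20].astype(int)
    s,_=cv2.phaseCorrelate(cv2.cvtColor(a.astype(np.uint8),7).astype(np.float32),cv2.cvtColor(b.astype(np.uint8),7).astype(np.float32))
    print(nm,"shift px",np.round(s,2),"meandiff",abs(a-b).mean().round(1))
cv2.imwrite("pics/s7.png",cv2.resize(im[...,::-1],(800,600)))
```

```text
card (0.012, 0.017) 71 [[0.4904, -0.207, 0.0121], [0.5694, -0.1967, 0.0159], [0.5866, -0.147, 0.0169]]
card (0.025, 0.125) 257 [[0.4991, -0.1919, 0.0284], [0.5713, -0.1897, 0.0984], [0.5879, -0.1787, 0.1234]]
card (0.13, 0.2) 206 [[0.5381, -0.1904, 0.1315], [0.5522, -0.1877, 0.1559], [0.5667, -0.1775, 0.1697]]
trig 194 [(0.435, array([-0.3234, -0.314 ])), (0.446, array([-0.3276, -0.3166])), (0.457, array([-0.3314, -0.3214]))]
blue shift px [0.03 0.39] meandiff 24.1
tray shift px [-0.26  0.78] meandiff 9.7
bottle shift px [-0.02  0.56] meandiff 4.7
jar shift px [0.02 0.41] meandiff 3.6
mug shift px [-0.01  0.57] meandiff 3.6
driver shift px [0.02 0.65] meandiff 4.0
bin shift px [-0.12  0.14] meandiff 40.9
```

View pics/s7.png

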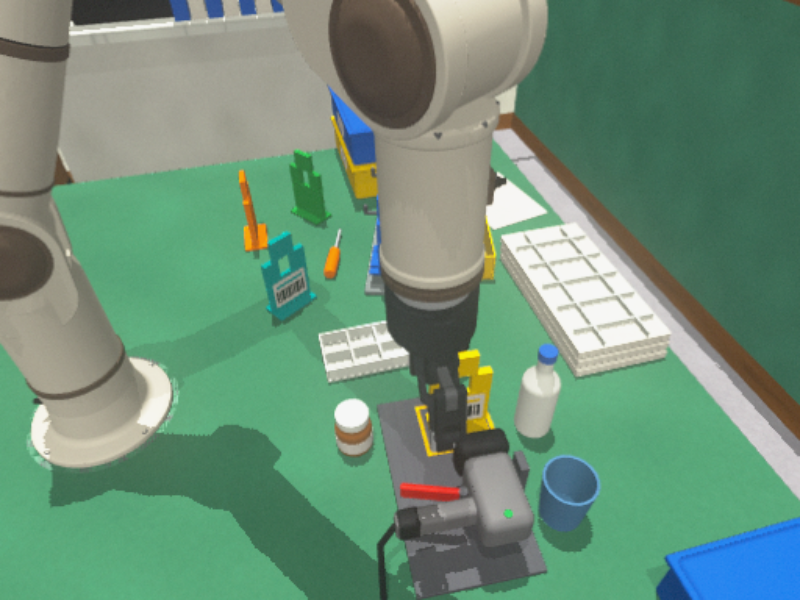

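The trigger is back out (same y as before the squeeze, within 1 mm), the card hasn't moved, and the bystanders are in place. Blue is mostly hidden behind the arm here, but it was hanging unmoved in the earlier crop. The gripper is in free air, so I'm handing in.

```bash
python3 -c "
from h import *
print(hand_in())"
```

```text
the job is handed in; nothing more can be done
None
```

I stood the yellow card on the scanner station, squeezed and released the trigger, and handed the job in at about 16 s. The hand-in reports no verdict, so these results rest on my own checks.

- **Card:** it stands upright inside the outline with its label to the window. Its centre measured about (0.543, -0.181), against the outline's centre at (0.544, -0.182), and it had not moved after the trigger work.
- **Trigger:** I held the squeeze for over 0.9 s. The gap read about 36 mm (38 expected) and the trigger lay parallel to the grip. The contact forces on trigger and grip were not measured directly. After release its outer face was back within about 1 mm of where it was before the squeeze.
- **Other things:** the tray, bottle, jar, mug and screwdriver shifted by less than 1 pixel in the side view, and the wrist force never showed a hit at the readings taken.
- **Not fully checked:** the arm largely hid the blue card and the bin in the last picture, so their image comparison there means nothing. In the picture taken after the card was set down, both looked undisturbed where visible, and I did not go near them afterwards.

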